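# Fit a spring-held cover into a terminal housing

## Robot

A 6-joint arm with a two-finger parallel gripper is mounted at the origin on a cart in front of the work surface, level with it; the furniture and walls round the work are solid. World frame = base frame: x ahead of the robot, y to its left, z up, the work surface at z = 0. Lengths are in m, angles in rad, forces in N, time in s.
With the tool pointing down it reaches from about 0.25 to 0.725 m from the base axis. Payload 4 kg.
Tool frame: the origin (TCP) lies at the very end of the fingers, on their centre line; the grasp point (between the pads) lies 19 mm behind it; z points along the fingers, y is the line along which they close (so a half turn about z gives the same grasp; the last joint's range is limited). The gripper opens to 85 mm and grips with 20 to 120 N. Pads are 22 mm wide; open, the fingers measure 114 mm over their backs; the gripper's body (76 mm by 85 mm) begins 54 mm behind the grasp point. The pads swing forward as they close: fully open they stand 13 mm farther back than shut.
Start: joints at [1.343, 0.241, 0.005, 1.335, 0, 1.571], TCP at [0.113, 0.487, 0.231] pointing down, gripper open.
Joint ranges: [-2.72, 2.72], [-1.05, 1.87], [-1.09, 1.28], [-1.99, 2.15], [-1.42, 1.44], [-3.14, 3.14]. Speed limits (rad/s): [2.79, 2.79, 3.14, 3.14, 3.14, 3.14].

## Interface

Orientations are given as a rotation vector (axis times angle).
In Python, from bench import r gives the robot as it stands. Calls block until the motion is done:
- r.move_pose(position, orientation): joint-space move of the TCP to a pose.
- r.movel(position, feed=0.15, attitude=None): straight line of the TCP; attitude=None keeps the orientation; feed is the mean speed in m/s.
- r.movej(angles): joint-space move.
- r.gripper_to(opening): opening from 0.0 (shut) to 1.0 (fully open); the grip force is fixed at half the most; returns when the fingers have stopped.
- r.dwell(seconds).
- r.inverse_kinematics(position, orientation): joint angles nearest the present ones, or None.
- r.get_obs(): the state.
- r.capture(name): name is "side" or "top"; returns (picture, depth): 384x512x3 uint8, blue, green, red; 384x512 float32, m along the optical axis (not along the pixel's ray), 0 where there is no reading.
- r.camera_model(name): a dict with "fx", "fy", "cx", "cy" (pixels), "eye" and "orientation" of the camera in the world. Camera axes: x right, y up, looking along -z (the intrinsics and any distortion apply to the point x, -y, -z); pixel columns grow to the right and rows downward; lengths in m; the calibration is good to about 2 mm. A picture is of the moment at which its call begins. camera_model takes no time and is no camera call.
A pose or a line that the arm cannot do raises r.IKError and nothing moves.
- r.sign_off(): hands the job in; it is judged then, once.
Trained networks look in the newest picture that a camera, given by its name, has taken for a name from the list of things; names that differ only in an ending like _2 or _b are one class to them, and where a whole thing is asked for, a point or a joint stands for the part that bears it (a point fixed in the world has none). Each returns a list of dicts, best first, with "confidence" (0 to 1); they miss things now and then, are a little off and sometimes report something else, mostly with a low value. They report only what shows in the picture. A call takes as long as a camera call.
- r.outline_of(camera, name): "pixels" (384x512 bool, what is visible of it) and "uv" ([column, row] in pixels, amid what is visible of it).
- r.mark_of(camera, name): "uv" ([column, row] in pixels: a listed point, or the origin of a listed thing).
The state is a dict: "time_s": time; "joint_pos": joint angles; "joint_velocities": joint speeds; "effort": joint torques, N m; "tcp_pos": TCP position; "orientation": TCP orientation; "force": force on the tool from outside, world axes, zero at the start; "ft_torque": the same for the moment, N m; "finger_gap": opening from 0.0 (shut) to 1.0 (fully open); "grip_force": force on a finger pad.
Only numpy, scipy, OpenCV 4.12 (cv2) and the standard library are available. Lean on these libraries where they do the work, as an engineer would, in place of code of your own. Each camera call takes 0.05 s, during which the arm holds its last target. There are 200 camera calls.

## Task

Close the open terminal housing with its cover plate. The plate is longer than the opening: tilt it through, push one end in under the broad, deep lip against the spring rail until the other end can drop past the narrow, short lip, lay it flat on the ledges and let the spring ease it back so that both ends are held under the lips. Work by feel and do not force it: no more than about 30 N between cover and housing; leave the other things on the bench where they are.

Things in the scene. Friction and masses are not known exactly. Their poses are not given: they have to be found in the camera images.
- housing: Grey fixed terminal housing, 199 x 110 mm, 63 mm high, its top a bright metal frame round an opening. Origin on the bench below the opening's centre; x along its length towards the deep end, z up. NOTE: the frame (opening, ledges, lips and rail together) is screwed on through slots and sits up to 9 mm towards +x or -x of all figures given here; this shift is not in any measured pose: feel it.
- opening (a point): Nominal centre of the opening at ledge height, 48 mm above the housing's origin; axes as the housing's. Opening: 134 mm long (x -67 to +67) between two end lips, 85 mm wide (y) between plain side walls. A flat ledge runs all round below it, from x = 38 and y = 30 outwards on each side, 12 mm below the lips' underside; lips 3 mm thick; lips and walls end 15 mm above the ledge.
- deep_lip (a point): Nominal middle of the deep lip's top edge, at x +67 of the housing. Under this lip a spring rail stands across, its face at x +73, 2 to 11 mm above the ledge. The rail yields towards +x by at most 12.5 mm, then a hard stop: 3.4 N to start it, 0.45 N more per mm. It must be pushed in at least 10 mm before the cover's other end can drop past the short lip; the seated cover holds it 2 mm in.
- short_lip (a point): Nominal middle of the short lip's top edge, at x -67 of the housing. This is the narrow strip (13 mm broad; the deep lip is 30 mm broad). The pocket under it is 8 mm deep: its end wall, against which the spring holds the seated cover, is at x -75, so that each end of the cover lies 8 mm under its lip.
- cover: Loose steel cover plate, 150 x 80 x 5 mm, about 0.2 kg, lying flat near the housing. Origin at the centre of its underside, x along its length, z up. Both ends are alike. On its middle stands a black pull, 10 mm thick along x, 50 mm long along y, its top 35 mm above the underside; grip it across its thickness.
- gauge: Bystander: small loose steel gauge block, 40 x 43 x 20 mm, lying flat at the left of the work. Origin at the centre of its underside.
- fitting: Bystander: small loose grey push fitting, 17 mm across, 34 mm high, standing behind the gap between housing and cover. Origin at the centre of its underside.
- meter: Bystander: instrument box, 130 x 105 x 70 mm, at the right. Origin at the centre of its underside.

How it is judged:
By the outcome, as a careful person would: the job done as asked, in the order asked, and still so for the second after the job is handed in, with the robot touching nothing.
It also fails if it takes over 61 s, if anything falls off the work surface, if the arm or the gripper's body presses on something with over 40 N, if the wrist force passes 120 N, or if a joint passes its speed limit or range.

## Working session

There is one attempt and no reset: what is moved stays moved. The work goes in short steps, each a Python script; the robot and the scene stay as the last script left them, time stands still between calls to the robot, and variables do not carry over. Pictures are saved under pics/ and viewed, at most 10 in all, crops included, and the job is handed in when it is done.

```bash
ls; mkdir -p pics
cat > h.py <<'E'
import numpy as np, cv2
from scipy.spatial.transform import Rotation as R
from bench import r
def cam(n):
    m=r.camera_model(n); o=np.array(m["orientation"],float)
    M=R.from_rotvec(o).as_matrix() if o.shape==(3,) else (o if o.shape==(3,3) else R.from_quat(o).as_matrix())
    return m,M,np.array(m["eye"])
def px2w(n,depth,mask):
    m,M,e=cam(n); v,u=np.nonzero(mask&(depth>0)); d=depth[v,u]
    p=np.c_[(u-m["cx"])/m["fx"]*d,-(v-m["cy"])/m["fy"]*d,-d]
    return p@M.T+e
def ray(n,uv,z):
    m,M,e=cam(n); d=M@np.array([(uv[0]-m["cx"])/m["fx"],-(uv[1]-m["cy"])/m["fy"],-1])
    return e+d*(z-e[2])/d[2]
E
python3 - <<'E'
from h import *
np.set_printoptions(precision=4,suppress=True)
print(r.camera_model("top"),r.camera_model("side"))
for n in("top","side"):
    c,d=r.capture(n); cv2.imwrite(f"pics/{n}0.png",c); np.save(f"pics/{n}0.npy",d)
    for t in("housing","cover","gauge","fitting","meter"):
        for o in r.outline_of(n,t)[:1]:
            p=px2w(n,d,o["pixels"]); 
            print(n,t,round(o["confidence"],2),o["uv"],p.min(0),p.max(0),np.median(p,0),cv2.minAreaRect((p[:,:2]*1000).astype(np.float32)))
            np.save(f"pics/{n}_{t}.npy",o["pixels"])
    for t in("housing","deep_lip","short_lip","opening","cover"):
        print(n,t,[(x["uv"],round(x["confidence"],2)) for x in r.mark_of(n,t)[:2]])
o=r.get_obs();print(o)
E
```

```text
pics
{'fx': 466.423372908926, 'fy': 466.423372908926, 'cx': 260.17733702278395, 'cy': 195.61804639819363, 'eye': array([0.2888, 0.008 , 1.7185]), 'orientation': array([ 0.0869, -0.1073, -1.5571])} {'fx': 495.74163287216163, 'fy': 495.74163287216163, 'cx': 253.7906132364797, 'cy': 193.03374558399753, 'eye': array([0.4147, 1.1049, 0.9156]), 'orientation': array([ 0.0571, -1.3656, -2.7375])}
top housing 0.63 [200.3, 198.5] [ 0.4191  0.1075 -0.0135] [0.5593 0.3058 0.0766] [0.4855 0.2082 0.0459] ((489.1446533203125, 206.39450073242188), (138.53842163085938, 197.5441131591797), 0.6985464692115784)
top cover 0.68 [301.2, 195.1] [ 0.4574 -0.247  -0.0102] [ 0.5644 -0.0863  0.0471] [ 0.5099 -0.1649  0.0056] ((509.9186096191406, -166.67617797851562), (84.28402709960938, 154.1175537109375), 12.725746154785156)
top gauge 0.47 [363.9, 220.6] [ 0.3462 -0.4614 -0.0389] [ 0.4996 -0.3185  0.0809] [ 0.4152 -0.3772  0.0669] ((421.20953369140625, -390.0498352050781), (131.83045959472656, 115.43144989013672), 23.343908309936523)
top meter 0.76 [363.9, 219.9] [ 0.3488 -0.4543 -0.032 ] [ 0.4941 -0.3185  0.0
[... 1124 characters left out ...]
189453), 23.248037338256836)
side housing [([256.7, 270.0], 0.7)]
side deep_lip [([255.5, 234.6], 0.94)]
side short_lip [([251.1, 270.0], 0.9)]
side opening [([256.9, 255.1], 0.7)]
side cover [([258.7, 182.2], 0.84)]
{'time_s': 1.1, 'joint_pos': array([1.343 , 0.2406, 0.005 , 1.3352, 0.    , 1.5708]), 'joint_velocities': array([ 0.0008, -0.0008,  0.0023, -0.0001,  0.0004,  0.0002]), 'effort': array([ -0.0017, -37.2221,  25.2696,   0.0012,  -0.0001,   0.    ]), 'tcp_pos': array([0.1129, 0.4871, 0.2313]), 'orientation': array([-0.357 , -3.1212, -0.    ]), 'force': array([0.1404, 1.1328, 0.554 ]), 'ft_torque': array([0.0042, 0.0302, 0.0104]), 'grip_force': 0.0, 'finger_gap': 1.0026527751614898}
```

Run:
```python
from h import *
np.set_printoptions(precision=4,suppress=True)
a=cv2.imread("pics/top0.png");b=cv2.imread("pics/side0.png")
A=cv2.resize(a[130:270,120:400],(800,400),interpolation=cv2.INTER_CUBIC)
B=cv2.resize(b[160:340,160:360],(600,540),interpolation=cv2.INTER_CUBIC)
cv2.imwrite("pics/A.png",A);cv2.imwrite("pics/B.png",B)
for n,dl,sl in(("top",[214.8,195.9],[178.,196.3]),("side",[255.5,234.6],[251.1,270.])):
    print(n,ray(n,dl,.063),ray(n,sl,.063))
# housing top: points near z .06
for n in("top","side"):
    d=np.load(f"pics/{n}0.npy")
    p=px2w(n,d,np.load(f"pics/{n}_housing.npy"));q=p[(abs(p[:,2]-.063)<.008)&(p[:,1]<.34)]
    print(n,"frame",cv2.minAreaRect((q[:,:2]*1000).astype(np.float32)),len(q), np.median(q[:,2]))
    p=px2w(n,d,np.load(f"pics/{n}_cover.npy"));q=p[abs(p[:,2]-.004)<.007]
    print("plate",cv2.minAreaRect((q[:,:2]*1000).astype(np.float32)),np.median(q[:,2]))
    q=p[p[:,2]>.025]
    print("pull",len(q),q.mean(0),cv2.minAreaRect((q[:,:2]*1000).astype(np.float32)))
```

```text
top [0.492  0.1496 0.063 ] [0.4889 0.2806 0.063 ]
side [0.4933 0.1538 0.063 ] [0.4928 0.2798 0.063 ]
top frame ((484.5689697265625, 215.51806640625), (101.1095962524414, 177.63584899902344), 0.6381047368049622) 427 0.06355583870813653
plate ((509.9186096191406, -166.67617797851562), (84.28402709960938, 154.1175537109375), 12.725746154785156) 0.005228300400351937
pull 40 [ 0.5083 -0.1643  0.035 ] ((509.66741943359375, -163.9348602294922), (48.34320068359375, 11.486543655395508), 15.051226615905762)
side frame ((489.45343017578125, 217.96658325195312), (94.887939453125, 182.1698455810547), 0.1984921395778656) 640 0.062084942712472835
plate ((510.156982421875, -162.17507934570312), (82.0046157836914, 163.4661865234375), 12.723319053649902) 0.00377847910603879
pull 61 [ 0.5112 -0.1594  0.0312] ((509.5263671875, -158.22413635253906), (49.64777755737305, 17.572914123535156), 18.66839027404785)
```

View pics/A.png

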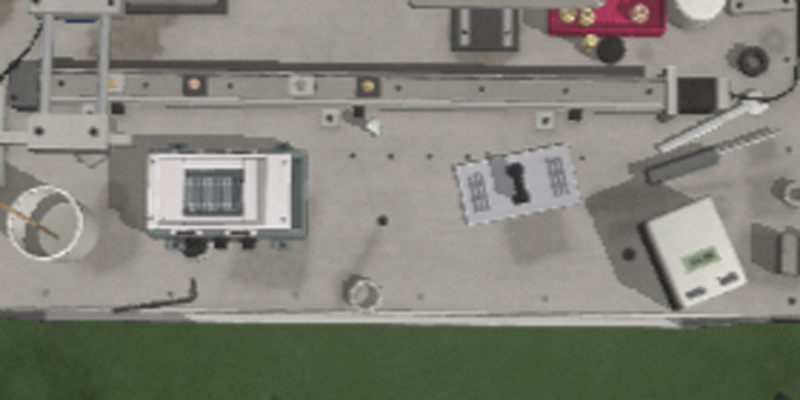

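View pics/B.png

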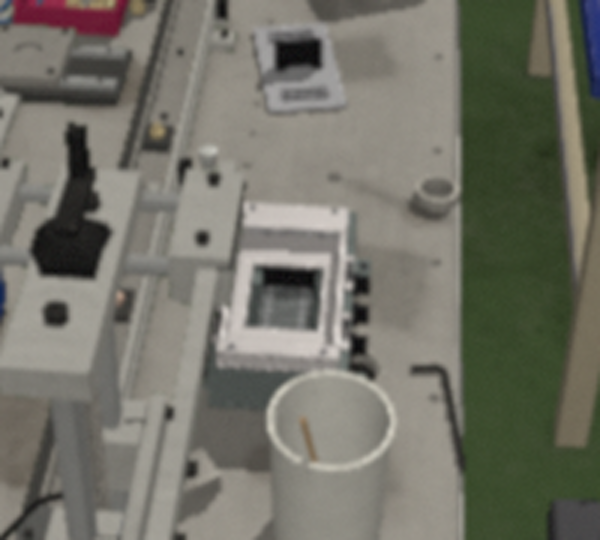

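```bash
cat >> h.py <<'E'
H=0.010   # TCP above plate underside, along plate normal
def basis(yaw): # plate long axis (deep) and short axis for yaw in rad
    c,s=np.cos(yaw),np.sin(yaw); return np.array([s,-c,0]),np.array([c,s,0])
def orient(yaw,th=0.):
    d,s=basis(yaw); y=-d; z=np.array([0,0,-1.]); M=np.c_[np.cross(y,z),y,z]
    return (R.from_rotvec(s*th)*R.from_matrix(M)).as_rotvec()
E
python3 - <<'E'
from h import *
np.set_printoptions(precision=4,suppress=True)
for n in("top","side"):
    p=px2w(n,np.load(f"pics/{n}0.npy"),np.ones((384,512),bool))
    rr=np.hypot(p[:,0],p[:,1]); k=(p[:,2]>.09)&(p[:,2]<.6)&(rr<.75)&(rr>.3)&(p[:,0]>.1)
    q=p[k]
    for y in np.arange(-.5,.6,.1):
        t=q[(q[:,1]>=y)&(q[:,1]<y+.1)]
        if len(t): print(n,round(y,1),len(t),t.min(0),t.max(0))
    # profiles across the frame, average over strips
    q=p[(p[:,2]>.0)&(p[:,2]<.09)]
    for lab,ax,ot,lo,hi in(("along",1,0,.475,.505),("across",0,1,.19,.24)):
        t=q[(q[:,ot]>lo)&(q[:,ot]<hi)]
        rng=np.arange(.1,.33,.004) if ax==1 else np.arange(.41,.57,.004)
        print(n,lab,[(int(round(a*1000)),int(round(1000*np.median(t[(t[:,ax]>=a)&(t[:,ax]<a+.004)][:,2])))) for a in rng if ((t[:,ax]>=a)&(t[:,ax]<a+.004)).sum()>1])
E
```

```text
top -0.5 310 [ 0.1432 -0.4999  0.0901] [ 0.2223 -0.4386  0.145 ]
top -0.3 113 [ 0.6773 -0.2258  0.2577] [ 0.7222 -0.2     0.3669]
top -0.2 988 [ 0.6757 -0.1999  0.2556] [ 0.7428 -0.1     0.5951]
top -0.1 806 [ 0.6752 -0.0999  0.2516] [ 0.749  -0.0161  0.3757]
top 0.2 20 [0.5186 0.2899 0.2188] [0.5295 0.2999 0.2488]
top 0.3 787 [0.4019 0.3002 0.0902] [0.6824 0.3999 0.2693]
top 0.4 980 [0.1004 0.4004 0.0901] [0.6184 0.4994 0.5983]
top 0.5 159 [0.1358 0.5002 0.0915] [0.5484 0.5537 0.5741]
top along [(100, 2), (104, 2), (108, 39), (116, 8), (120, 7), (124, 9), (128, 64), (132, 64), (136, 64), (140, 65), (144, 63), (148, 65), (152, 65), (156, 58), (160, 49), (164, 49), (168, 49), (172, 48), (176, 51), (180, 46), (188, 13), (192, 29), (196, 27), (200, 26), (204, 30), (208, 29), (212, 29), (216, 24), (220, 32), (224, 29), (228, 29), (232, 25), (236, 32), (240, 25), (244, 27), (248, 29), (252, 26), (256, 29), (260, 37), (264, 49), (268, 51), (272, 50), (276, 49), (280, 47), (284, 48), (288, 58), (292, 64), (296, 64), (300, 63), (312, 9), (316, 4), (320, 3), (324, 2), (328, 7)]
top across [(4
[... 1068 characters left out ...]
), (180, 33), (184, 32), (188, 39), (192, 26), (196, 27), (200, 27), (204, 27), (208, 27), (212, 27), (216, 27), (220, 27), (224, 27), (228, 28), (232, 28), (236, 28), (240, 29), (244, 29), (260, 46), (264, 47), (268, 47), (272, 48), (276, 48), (288, 59), (292, 62), (296, 63), (300, 59), (304, 48), (308, 33), (312, 14), (316, 2), (320, 1), (324, 1)]
side across [(410, 2), (414, 1), (418, 27), (422, 26), (426, 28), (430, 29), (434, 43), (438, 44), (442, 61), (446, 55), (450, 47), (454, 48), (458, 47), (462, 7), (466, 25), (470, 27), (474, 28), (478, 28), (482, 27), (486, 27), (490, 27), (494, 27), (498, 27), (502, 28), (506, 28), (510, 27), (514, 6), (518, 9), (522, 46), (526, 48), (530, 48)]
```

Run:
```python
from h import *
np.set_printoptions(precision=4,suppress=True)
yw=np.radians(12.7); t=r.get_obs()["time_s"]
r.movel([.33,0,.25],feed=.4)
r.move_pose([.5098,-.1645,.12],orient(yw))
r.gripper_to(.6)
r.movel([.5098,-.1645,H],feed=.12)
o=r.get_obs(); print(o["time_s"],o["tcp_pos"],o["force"],o["finger_gap"])
r.gripper_to(0.)
o=r.get_obs(); print(o["time_s"],o["tcp_pos"],o["force"],o["finger_gap"],o["grip_force"])
r.movel([.5098,-.1645,.15],feed=.15)
o=r.get_obs(); print(o["time_s"],o["tcp_pos"],o["force"],o["ft_torque"],o["finger_gap"],o["grip_force"])
th=np.radians(11);print(r.inverse_kinematics([.49,.2,.12],orient(np.radians(.5),th)))
for n in("top","side"):
    c,d=r.capture(n); cv2.imwrite(f"pics/{n}1.png",c)
    for x in r.outline_of(n,"cover")[:1]:
        p=px2w(n,d,x["pixels"]);q=p[abs(p[:,2]-.145)<.007]
        print(n,cv2.minAreaRect((q[:,:2]*1000).astype(np.float32)),np.median(q[:,2]))
b=cv2.imread("pics/side1.png");cv2.imwrite("pics/B1.png",cv2.resize(b[60:260,170:370],(600,600)))
```

```text
5.4 [ 0.5105 -0.1647  0.0107] [ 0.6633 -0.3741 -0.1514] 0.5984729164278334
5.85 [ 0.5104 -0.1647  0.0108] [-1.0052  0.3263  4.4417] 0.10050627372465651 60.53064465522766
6.9333 [ 0.5089 -0.1642  0.1487] [-0.6988 -0.1213 -2.1449] [-0.0037  0.0414  0.0124] 0.10713081870208269 59.58328127861023
[ 0.282   0.334  -0.186   0.9983  0.1848  0.2781]
top ((502.70758056640625, -103.3858642578125), (46.46321487426758, 87.37240600585938), 74.4285888671875) 0.14413709148021936
side ((508.73846435546875, -159.261962890625), (80.33454895019531, 156.22975158691406), 12.967246055603027) 0.14189276308450094
```

View pics/B1.png

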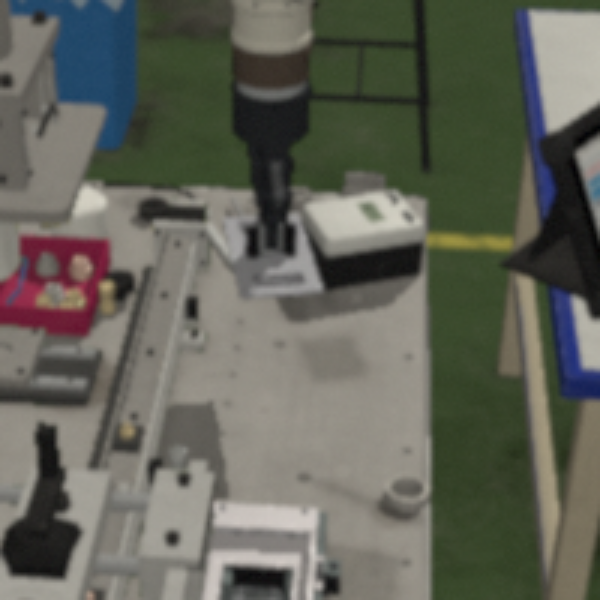

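```bash
cat >> h.py <<'E'
C=np.array([.490,.2235,.048]); YAW=np.radians(.5); D,S=basis(YAW); Z=np.array([0,0,1.]); L=.075
def tcp(u,w,th,lat=0.):   # deep bottom corner at u,w (m), tilt th (rad)
    o=np.array([u-L*np.cos(th)+H*np.sin(th), w+L*np.sin(th)+H*np.cos(th)])
    return C+D*o[0]+Z*o[1]+S*lat
def state():  # measured corner u,w,th(deg),lat in mm; force (u,lat,z) ; time
    o=r.get_obs(); M=R.from_rotvec(o["orientation"]).as_matrix(); p=np.array(o["tcp_pos"])+H*M[:,2]-L*M[:,1]-C
    f=np.array(o["force"]); m=np.array(o["ft_torque"])
    return np.r_[1000*(p@D),1000*p[2],np.degrees(np.arcsin(M[2,1])),1000*(p@S)],np.r_[f@D,f@S,f[2],m@S],round(o["time_s"],2)
def go(u,w,thd,lat=0.,feed=.05):  # mm, deg
    th=np.radians(thd); r.movel(tcp(u/1e3,w/1e3,th,lat/1e3),feed=feed,attitude=orient(YAW,th)); return state()
E
python3 - <<'E'
from h import *
np.set_printoptions(precision=1,suppress=True)
th=np.radians(11)
o=r.get_obs()["tcp_pos"]
r.move_pose(tcp(.06,.06,th),orient(YAW,th)); print(*state())
s=go(60,20,11,feed=.1); r.dwell(.2); s=state(); print(*s); f0=s[1]; np.save("f0.npy",f0)
w=20
while w>-1:
    w-=2; s=go(60,w,11,feed=.03); print(*s)
    if np.abs((s[1]-f0)[:3]).max()>3: break
E
```

```text
[60.8 60.1 11.   0.3] [ 0.  -0.1 -2.6 -0.3] 8.61
[59.8 20.9 11.   0.8] [ 0.9 -0.4 -3.1 -0.3] 9.36
[60.  18.1 11.  -0.1] [ 0.1  0.1 -2.7 -0.3] 9.61
[60.  15.8 11.  -0.2] [ 0.1 -0.  -2.1 -0.3] 9.86
[60.1 13.8 11.  -0.2] [ 0.3 -0.2 -2.  -0.2] 10.11
[60.  11.8 11.  -0.2] [ 0.5 -0.5 -3.5 -0.3] 10.36
[60.1  9.8 11.  -0.2] [ 1.1  0.7 -2.3 -0.3] 10.61
[60.   7.8 11.  -0.2] [-1.2 -0.9 -2.2 -0.3] 10.86
[60.1  5.8 11.  -0.2] [-0.5  0.2 -3.  -0.3] 11.11
[60.1  3.8 11.  -0.2] [-0.6 -0.2 -2.3 -0.3] 11.36
[60.1  1.8 11.  -0.2] [-0.2 -0.5 -2.6 -0.3] 11.61
[59.7  0.4 11.   0.4] [-0.6  0.1  0.7 -0.2] 11.86
```

Run:
```python
from h import *
np.set_printoptions(precision=1,suppress=True)
f0=np.load("f0.npy")
hit={}
for sg in(1,-1):
    go(60,1.6,11,0)
    for k in range(1,7):
        s=go(60,1.6,11,sg*k*.8,feed=.02)
        if abs((s[1]-f0)[1])>3: break
    hit[sg]=s[0][3]; print(*s)
lat=(hit[1]+hit[-1])/2; print("lat",lat); np.save("lat.npy",lat)
print(*go(60,1.6,11,lat))
u=60
while u<84:
    u+=1.5; s=go(u,1.6,11,lat,feed=.03); print(*s)
    if np.abs((s[1]-f0)[0])>3 or abs((s[1]-f0)[2])>4: break
```

```text
[60.   1.3 11.   2.7] [-0.1 -5.4 -0.  -0.2] 13.36
[59.9  2.  11.  -2.6] [-0.6  5.6 -3.8 -0.4] 14.86
lat 0.034540914892982055
[60.2  1.2 11.  -1.1] [-0.5  0.4 -2.  -0.3] 15.11
[61.7  1.4 11.  -0.6] [-0.9  0.8 -2.7 -0.3] 15.36
[63.1  1.6 11.  -0.1] [ 0.4  0.5 -1.8 -0.3] 15.61
[64.6  1.6 11.  -0. ] [ 0.  -0.5 -1.7 -0.3] 15.86
[66.1  1.6 11.  -0. ] [-0.4  0.  -3.6 -0.3] 16.11
[67.6  1.6 11.   0. ] [ 0.2  0.5 -3.3 -0.3] 16.36
[69.1  1.6 11.   0. ] [ 0.6  0.2 -1.4 -0.2] 16.61
[70.6  1.6 11.   0. ] [-0.5 -0.8 -2.1 -0.3] 16.86
[72.1  1.6 11.   0. ] [-0.6 -0.5 -3.3 -0.3] 17.11
[72.8  1.7 11.1  0.1] [-3.1 -1.  -1.8  0.4] 17.36
```

Run:
```python
from h import *
np.set_printoptions(precision=1,suppress=True)
f0=np.load("f0.npy"); lat=float(np.load("lat.npy"))
u=73.5
while u<85:
    u+=1 if u<82 else .5; s=go(u,1.6,11,lat,feed=.03); print(u,*s)
    if s[0][0]>83.5 or np.abs((s[1]-f0)[0])>11 or abs((s[1]-f0)[2])>5: break
print(r.get_obs()["finger_gap"])
```

```text
74.5 [74.   1.7 11.1  0.1] [-3.5 -0.7 -2.5  0.6] 17.61
75.5 [75.2  1.7 11.   0.1] [-3.7 -1.  -2.1  0.7] 17.86
76.5 [76.3  1.7 11.   0.1] [-5.3 -0.8 -2.3  0.9] 18.11
77.5 [77.2  1.7 11.   0.1] [-5.3 -0.6 -0.9  0.9] 18.36
78.5 [78.   1.7 11.1  0.1] [-5.5 -1.2 -2.4  1. ] 18.61
79.5 [78.9  1.7 11.1  0.1] [-6.4 -0.7 -1.4  1.1] 18.86
80.5 [79.7  1.7 11.1  0.1] [-7.5 -0.6 -1.7  1.2] 19.11
81.5 [80.6  1.8 11.1  0.2] [-6.  -0.5 -1.5  1.3] 19.36
82.5 [81.4  1.8 11.1  0.1] [-7.3 -0.7 -1.1  1.4] 19.61
83.0 [81.8  1.8 11.1  0.1] [-7.5 -1.  -2.5  1.4] 19.86
83.5 [82.2  1.8 11.2  0.1] [-6.6 -0.6 -1.6  1.4] 20.11
84.0 [82.7  1.8 11.2  0.1] [-8.6 -0.1 -1.7  1.5] 20.36
84.5 [83.1  1.8 11.2  0.1] [-8.  -1.2 -1.9  1.5] 20.61
85.0 [83.5  1.8 11.2  0.1] [-7.8 -1.1 -1.1  1.5] 20.86
0.1030951436953993
```

Run:
```python
from h import *
np.set_printoptions(precision=1,suppress=True)
f0=np.load("f0.npy"); lat=float(np.load("lat.npy"))
u=85.3
for th in np.arange(10,.4,-1):
    s=go(u,1.2,th,lat,feed=.03)
    print(round(u,1),*s)
    df=s[1]-f0
    if abs(df[0])>11.5 or abs(df[0])<4 or abs(df[2])>5 or abs(df[1])>5: print("stop");break
    u+=np.clip(84.1-s[0][0],-.5,.5)
```

```text
85.3 [83.5  1.6 10.2  0.2] [-8.2 -1.8 -0.5  1.5] 21.11
85.8 [83.9  1.6  9.2  0.3] [-9.  -1.4 -0.8  1.6] 21.36
86.0 [84.   1.6  8.2  0.2] [-9.  -0.7 -0.4  1.6] 21.61
86.0 [84.1  1.5  7.2  0.2] [-8.2 -0.4 -1.2  1.6] 21.86
86.0 [84.1  1.5  6.2  0.2] [-7.1 -1.6 -0.6  1.6] 22.11
86.0 [84.1  1.5  5.2  0.2] [-8.7 -1.1  0.2  1.7] 22.36
86.0 [84.1  1.5  4.2  0.2] [-7.8 -1.8 -0.2  1.7] 22.61
86.0 [84.1  1.4  3.2  0.2] [-7.8 -2.1  0.2  1.7] 22.86
86.0 [84.1  1.4  2.2  0.2] [-8.4 -2.2 -0.5  1.6] 23.11
86.0 [84.1  1.4  1.2  0.2] [-8.9 -2.5 -0.   1.6] 23.36
```

Run:
```python
from h import *
np.set_printoptions(precision=1,suppress=True)
f0=np.load("f0.npy"); lat=float(np.load("lat.npy"))-.5
w=1.2
for k in range(6):
    s=go(86,w,0,lat,feed=.03); print(w,*s)
    if (s[1]-f0)[2]>6: break
    w-=.5
# ease back
u=86
while u>70:
    u-=1; s=go(u,w,0,lat,feed=.03); print(u,*s)
    if (s[1])[0]>-1.0 or (s[1]-f0)[2]>10 or abs(s[1][1])>6: break
c,d=r.capture("side"); cv2.imwrite("pics/B2.png",cv2.resize(c[200:310,190:330],(760,597),interpolation=cv2.INTER_CUBIC))
```

```text
1.2 [84.   1.5  0.2  0.1] [-8.7 -1.2 -1.4  1.7] 23.61
0.7 [84.1  1.1  0.2  0.2] [-7.8 -1.4  0.2  1.6] 23.86
0.19999999999999996 [84.2  0.8  0.2  0.3] [-8.6 -0.7  0.2  1.6] 24.11
-0.30000000000000004 [84.1  0.5  0.2  0.4] [-8.6 -1.4  1.4  1.6] 24.36
-0.8 [84.1  0.4  0.2  0.4] [-9.3 -3.4  5.3  1.4] 24.61
85 [83.8  0.5  0.1  0.4] [-6.5 -2.8  6.   1.1] 24.86
84 [83.1  0.6  0.1  0.4] [-5.  -2.1  5.9  0.9] 25.11
83 [82.3  0.6  0.1  0.4] [-5.3 -2.5  4.8  0.8] 25.36
82 [81.5  0.6  0.1  0.4] [-3.7 -2.1  6.4  0.7] 25.61
81 [80.6  0.7  0.1  0.4] [-4.6 -3.5  5.8  0.7] 25.86
80 [79.9  0.7  0.   0.4] [-3.5 -2.1  5.8  0.5] 26.11
79 [79.1  0.8  0.   0.4] [-1.6 -2.6  6.3  0.5] 26.36
78 [78.3  0.8 -0.   0.4] [-2.1 -1.6  6.8  0.4] 26.61
77 [77.5  0.8 -0.   0.4] [-1.9 -2.6  6.4  0.3] 26.86
76 [76.6  0.8 -0.1  0.4] [-1.4 -2.5  6.2  0.2] 27.11
75 [75.9  0.9 -0.1  0.4] [-0.3 -1.7  7.1  0.1] 27.36
```

View pics/B2.png

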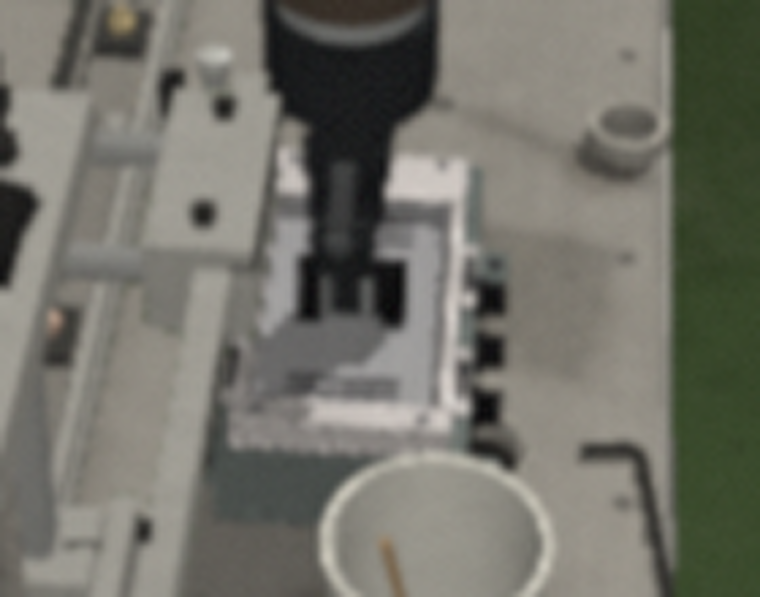

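Run:
```python
from h import *
np.set_printoptions(precision=1,suppress=True)
f0=np.load("f0.npy"); lat=float(np.load("lat.npy"))-.8
s=go(75,-.2,0,lat,feed=.03); print(*s)
u=75
while u>71:
    u-=.7; s=go(u,-.2,0,lat,feed=.03); print(u,*s)
    if s[1][0]>3: break
r.gripper_to(.3); r.dwell(.3); print(*state())
p=np.array(r.get_obs()["tcp_pos"]); r.movel(p+[0,0,.09],feed=.12)
p=p+[0,0,.09]; r.movel(p+[-.12,-.2,.08],feed=.3); print(*state())
for n in("top","side"):
    c,d=r.capture(n); p=px2w(n,d,np.ones(d.shape,bool))
    if n=="side": cv2.imwrite("pics/B3.png",cv2.resize(c[200:310,190:330],(760,597),interpolation=cv2.INTER_CUBIC))
    t=p[(abs(p[:,0]-.49)<.033)&(p[:,2]<.11)]
    print(n,[(y,int(round(1000*np.median(t[abs(t[:,1]*1000-y)<3][:,2])))) for y in range(140,305,6) if (abs(t[:,1]*1000-y)<3).any()])
    q=p[(p[:,2]>.076)&(p[:,2]<.095)&(abs(p[:,0]-.49)<.04)&(abs(p[:,1]-.22)<.05)]; print("pull",len(q),q.mean(0)*1000)
```

```text
[75.5  0.8 -0.   0.2] [-0.5 -1.1  5.8  0. ] 27.66
74.3 [75.5  0.9 -0.1  0.2] [ 2.1  0.7  6.6 -0.2] 27.91
73.6 [75.5  1.  -0.2  0.2] [ 3.1 -0.3  7.  -0.6] 28.16
[73.6 -0.3 -0.  -0.8] [-0.6  0.4 -0.6 -0. ] 28.77
[ 272.2  169.2    0.  -122.3] [-0.1  0.2 -0.6  0. ] 30.64
top [(140, 63), (146, 64), (152, 63), (158, 59), (164, 53), (170, 55), (176, 56), (182, 55), (188, 52), (194, 54), (200, 55), (206, 54), (212, 54), (218, 66), (224, 81), (230, 59), (236, 52), (242, 53), (248, 54), (254, 54), (260, 53), (266, 53), (272, 56), (278, 53), (284, 54), (290, 58), (296, 66), (302, 64)]
pull 43 [489.8 222.7  82.9]
side [(140, 63), (146, 63), (152, 61), (158, 55), (164, 53), (170, 53), (176, 53), (182, 52), (188, 53), (194, 53), (200, 53), (206, 53), (212, 52), (218, 52), (224, 81), (230, 68), (236, 53), (242, 53), (248, 53), (254, 52), (260, 53), (266, 53), (272, 53), (278, 53), (284, 53), (290, 61), (296, 62), (302, 56)]
pull 89 [490.8 227.5  81.1]
```

View pics/B3.png

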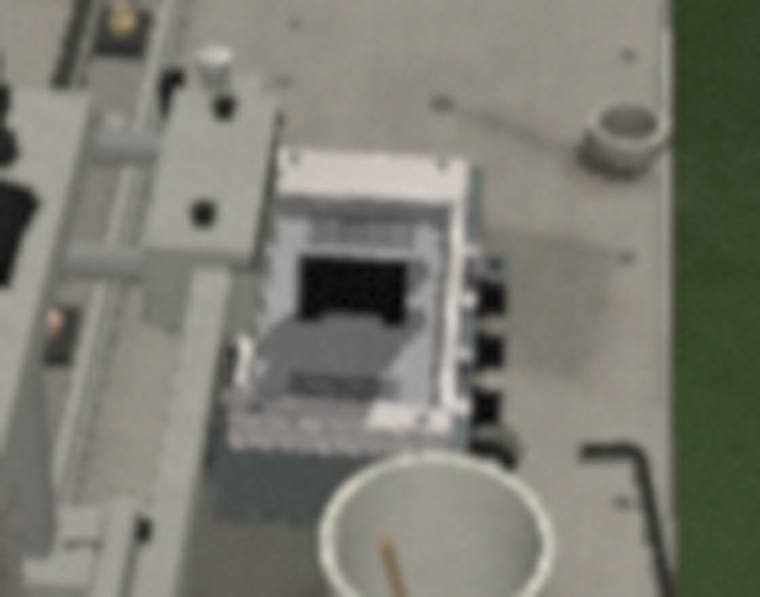

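The cover lies flat in the frame, its top at z of about 0.053 everywhere. The pull stands at (352,288) in the view, at the centre of the opening. Both ends lie under the lips, and the plate stopped firmly against the short end wall. The other things on the bench stand where they were.

```bash
python3 -c "
from h import *
print(r.sign_off())"
```

```text
the job is handed in; nothing more can be done
None
```

The cover is in the housing, flat on the ledges with both ends under the lips and resting against the short end wall. The highest force I read while pushing was about 9 N, and the job was handed in at about 31 s.

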